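# Pull-test the centrifuge's tie-down anchor

### The arm

A 6-joint arm with a two-finger parallel gripper is mounted at the origin on the work surface. World frame = base frame: x ahead of the robot, y to its left, z up, the work surface at z = 0. Lengths are in mm, angles in rad, forces in N, time in s.
With the tool pointing down it reaches from about 275 to 1000 mm from the base axis. Payload 8.4 kg.
Tool frame: the origin (TCP) lies between the finger pads; the fingertips stand 17 mm ahead of it and the grasp point (between the pads) lies 2 mm behind it; z points along the fingers, y is the line along which they close (so a half turn about z gives the same grasp; the last joint's range is limited). The gripper opens to 85 mm and grips with 20 to 120 N. Pads are 22 mm wide; open, the fingers measure 114 mm over their backs; the gripper's body (76 mm by 85 mm) begins 54 mm behind the grasp point. The pads swing forward as they close: fully open they stand 13 mm farther back than shut.
Start: joints at [1.334, 0.353, 1.633, -0, 1.155, -0.002], TCP at [145.404, 607.853, 248.281] pointing down, gripper open.
Joint ranges: [-2.63, 2.63], [-0.92, 2.1], [0.06, 2.66], [-1.3, 4.44], [0, 2.69], [-3.02, 3.02]. Speed limits (rad/s): [2.22, 2.22, 2.79, 3.14, 3.14, 3.14].

### API

Orientations are given as [roll, pitch, yaw] about the fixed x, y, z axes, in that order (R = Rz(yaw) Ry(pitch) Rx(roll)).
In Python, from rig import sense, grab_frame, sign_off gives the robot as it stands. The module is installed in compiled form; this text tells all that it offers.
- The arm moves only by the tool send_rows, never from a script. Its argument "moves" is a list that holds one entry, the list of rows, each a list of 7 numbers: the shift along the world's x, y, z in m, then the turn, a rotation vector about the world's x, y, z in rad, then the opening, from -1 (shut) to 1 (fully open). In form: [[[dx, dy, dz, rx, ry, rz, jaw], ...]]. A call has 1 to 10 rows; each row shifts and turns the commanded pose from where the row before left it; what a row does not reach is not made up. A row lasts 1/10 s, in which the tool goes at most 50 mm and 8.59 degrees, less where a joint would pass 70% of its speed; a pose out of reach is approached as far as the arm can. A call with a gripper value outside its range is refused whole. The fingers move at their own pace and stop on an object; "grip_force" is the grip in N (left out, the last holds). Time passes only in rows, so rows that do not move let the fingers close. It gives the time, the measured TCP pose, the force, the opening and the grip force at its end, in the units of the state.
- sense(): the state, without advancing time (a new reading comes with each control period).
- grab_frame(name): name is "scene" or "top"; returns a dict with "img" (400x640x3 uint8, red, green, blue), "mtx" (3x3 intrinsics, pixels), "rvec" (rotation vector, rad) and "tvec" (3), from world to camera coordinates, as OpenCV has them. Camera axes: x right, y down, z forward; pixel columns grow to the right and rows downward; lengths in mm; the calibration is good to about 2 mm. A picture is of the moment at which its call begins. There is no depth.
- sign_off(): hands the job in; it is judged then, once.
The state is a dict: "clock": time; "qpos": joint angles; "qvel": joint speeds; "joint_efforts": joint torques, N m; "eef_pos": TCP position; "tcp_rot": TCP orientation; "contact_force": force on the tool from outside, world axes, zero at the start; "wrist_torque": the same for the moment, N m; "opening": opening from 0.0 (shut) to 1.0 (fully open); "grasp_force": force on a finger pad.
Only numpy, scipy, OpenCV 4.12 (cv2) and the standard library are available. Lean on these libraries where they do the work, as an engineer would, in place of code of your own. Each camera call takes 0.05 s, during which the arm holds its last target. There are 200 camera calls.

### The job

Pull-test the steel tie-down anchor: set the spring gauge flat on the bench with its fork over the anchor's lug, and push the headed pin from the stand down through fork and lug until its head is fully home. Then draw the gauge's black grip straight out until the pointer lines up with the index in the gauge's window, without pulling clearly past it, and hold it there for two seconds. Ease the grip all the way back without letting it snap, and leave gauge and pin coupled to the anchor with the other bench things undisturbed.

Things in the scene. Friction and masses are not known exactly. Their poses are not given: they have to be found in the camera images.
- anchor: Fixed steel bracket. Origin at bench level straight below the hole of its lug; z up. The level lug plate (34 mm wide, z 33 to 41 mm) points along its -x: it ends at x -18 mm and is joined at x +42 to an upright 50 wide, 60 high. Foot plate x +37 to +112, 100 wide, 8 high.
- lug_hole (a point): Centre of the upright 14.5 mm hole through the lug, at the lug's top face (41 mm above the bench).
- gauge: Loose spring gauge lying flat, 197 mm long, about 0.45 kg: aluminium housing 100 x 44 x 50 mm (x, y, z), origin under its middle at bench level, z up. Fork of two level steel plates at its -x end (see fork_hole), sprung pull rod with black grip at its +x end. A window on its top shows pointer and index, which cannot be touched.
- fork_hole (a point): Centre of the upright 14.5 mm holes of the fork, on top of the upper plate: gauge x -69, y 0, z 50 mm. Plates 36 wide, x -85 to -50; lower z 24 to 30, upper z 44 to 50: the lug enters the 14 mm gap level as the gauge lies on the bench. Throat (housing end) at x -50: with the lug's end 1 mm short of it the holes line up.
- pull (a joint): How far the sprung pull rod is drawn out of the gauge along its +x, in m: 0 home, 0.050 at its stop. The spring pulls it home with 3 N at 0 and 150 N per m more. The pointer moves with it and lines up with the index when this equals joint index.
- grip (a point): Centre of the round black pull grip (28 mm diameter, 42 long along gauge x, axis 28 mm above the bench); with the rod home it lies at gauge x +91 mm, 20 mm of bare 12 mm rod between grip and housing.
- pointer (a point): Over the pointer in the window, a thin dark blade across the -y half of the scale, moving with the pull rod; gauge x -25 mm when home, y 0, z 49 mm.
- index (a joint): Where the index is set along the scale, in m of pull (0.020 to 0.038); it is clamped and stays.
- index_mark (a point): Over the index in the window, the thin dark blade on the +y half with a block behind it; gauge x -25 mm plus joint index. Axes as the gauge's.
- pin: Loose steel headed pin, 72 mm long, 0.09 kg, standing in the stand. Origin at the centre of its tip, z towards the head. Shank 12 mm diameter and 44 long, the lowest 7 mm a taper; flange 26 mm diameter from z 44 to 48; round knob 20 mm diameter from z 48 to 72 mm. Seated, the flange lies on the fork's upper plate and the tip is 6 mm above the bench.
- pin_seat (a point): Centre of the underside of the pin's flange, 44 mm above its tip: 50 mm above the bench when seated.
- stand: Fixed grey block 64 x 64 x 50 mm with a hole in the top; the pin stands in it with its flange on the block's top. Origin under its middle.
- jar: Bystander: amber jar 60 mm diameter, 85 mm high. Origin under its middle.
- dish: Bystander: clear flat dish 90 mm diameter, 16 mm high. Origin under its middle.
- tube_rack: Bystander: white tube rack 70 x 200 mm with capped tubes, 104 mm high. Origin under its middle.

How it is judged:
By the outcome, as a careful person would: the job done as asked, in the order asked, and still so for the second after the job is handed in, with the robot touching nothing.
It also fails if it takes over 69 s, if anything falls off the work surface, if the arm or the gripper's body presses on something with over 40 N, if the wrist force passes 120 N, or if a joint passes its speed limit or range.

## Working session

There is one attempt and no reset: what is moved stays moved. The work goes in short steps, Python scripts to look and compute and a tool call to move; the robot and the scene stay as the last step left them, time stands still between calls to the robot, and variables do not carry over. Pictures are saved under pics/ and viewed, at most 10 in all, crops included, and the job is handed in when it is done.

Besides the shell and the picture viewer there is one more tool, called after ">>>" as a command line: name --argument value ..., lists and objects as JSON in quotes. send_rows: Moves the arm, as the interface text tells. Its arguments: {"type":"object","properties":{"moves":{"type":"array"},"grip_force":{"type":"number"}},"required":["moves"]}

```bash
mkdir -p pics; python3 - <<'E'
from rig import *
import cv2
print(sense())
for n in("scene","top"):
    f=grab_frame(n); cv2.imwrite(f"pics/{n}0.png",f["img"][:,:,::-1]); print(n,f["mtx"].tolist(),f["rvec"],f["tvec"])
E
```

```text
{'clock': 0.0, 'qpos': array([ 1.33359330e+00,  3.53647491e-01,  1.63414827e+00, -6.55151995e-06,
        1.15522400e+00, -2.41248607e-03]), 'qvel': array([-8.62321567e-04, -9.63701448e-04,  8.66262570e-04, -1.02314839e-04,
        1.05436563e-03, -8.75207963e-06]), 'joint_efforts': array([ 9.00945452e-04, -6.05243325e+01, -3.42059970e+01,  2.08573538e-04,
        9.36608179e-03, -7.66707444e-05]), 'eef_pos': array([145.29893405, 607.39423544, 247.55604113]), 'tcp_rot': array([-3.14016553e+00,  2.54721591e-06,  2.90680476e+00]), 'contact_force': array([ 0.10149994,  0.53100436, -1.30603835]), 'wrist_torque': array([-0.00688438, -0.03641559, -0.01825581]), 'grasp_force': 0.0, 'opening': 0.9968867058399337}
scene [[467.50362792078545, 0.0, 320.0110992667937], [0.0, 467.50362792078545, 201.57222622628282], [0.0, 0.0, 1.0]] [ 2.10967405  0.93864335 -0.430008  ] [-353.46983801 -235.5319803  1468.05349643]
top [[385.45614930339144, 0.0, 313.2033025654874], [0.0, 385.45614930339144, 205.5332810595023], [0.0, 0.0, 1.0]] [ 2.20510136 -2.19392035  0.07101117] [-52.11194151 564.83630695 944.65090333]
```

View pics/scene0.png

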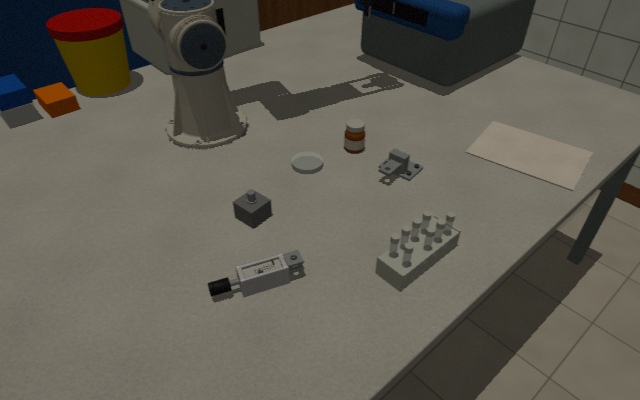

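View pics/top0.png

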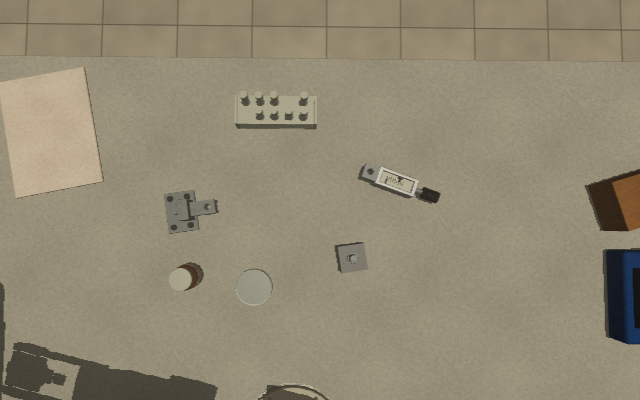

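Scene: gauge at top-view (398,183), grip (429,195), fork (370,172); anchor lug hole near (208,207), stand/pin (352,258). I'll enlarge these.

```bash
cat > h.py <<'E'
import numpy as np, cv2
from rig import *
def px(f,u,v,z):
    R=cv2.Rodrigues(f["rvec"])[0]; t=np.array(f["tvec"]).ravel()
    d=R.T@np.linalg.inv(f["mtx"])@[u,v,1]; c=-R.T@t
    return c+d*(z-c[2])/d[2]
def proj(f,P): return cv2.projectPoints(np.array(P,float).reshape(-1,1,3),f["rvec"],f["tvec"],f["mtx"],None)[0].reshape(-1,2)
def crop(img,u,v,w,h,k): return cv2.resize(img[v:v+h,u:u+w,::-1],None,fx=k,fy=k,interpolation=cv2.INTER_CUBIC)
E
python3 - <<'E'
from h import *
f=grab_frame("top")["img"]; 
a=crop(f,350,155,100,60,8); b=crop(f,155,180,70,65,6);c=crop(f,330,235,45,45,8)[:,:360]
b=cv2.resize(crop(f,155,185,70,50,1),None,fx=6,fy=6,interpolation=cv2.INTER_CUBIC)[:,:,::-1] if 0 else crop(f,155,185,66,60,6)[:,:396]
c=crop(f,330,235,44,45,8)[:360]
m=np.zeros((480,800,3),np.uint8);m[:]=a;cv2.imwrite("pics/c1.png",m)
m=np.zeros((360,760,3),np.uint8);m[:,:396]=b;m[:,400:752]=c;cv2.imwrite("pics/c2.png",m)
E
```

```text
(no output)
```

View pics/c1.png

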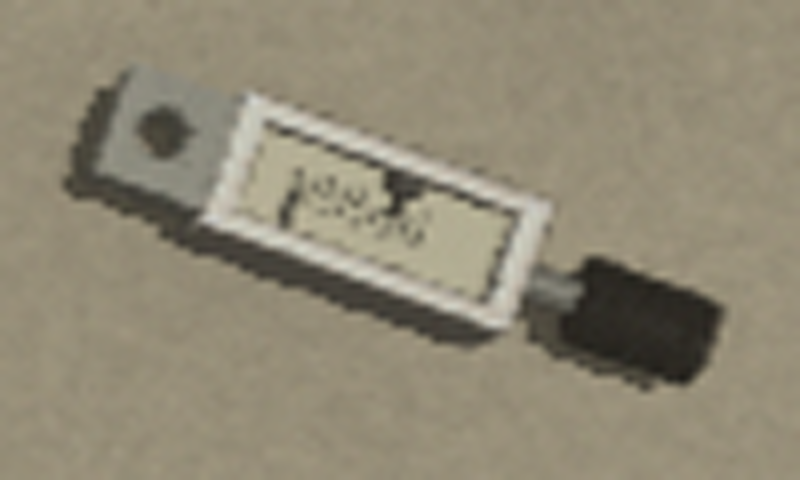

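View pics/c2.png

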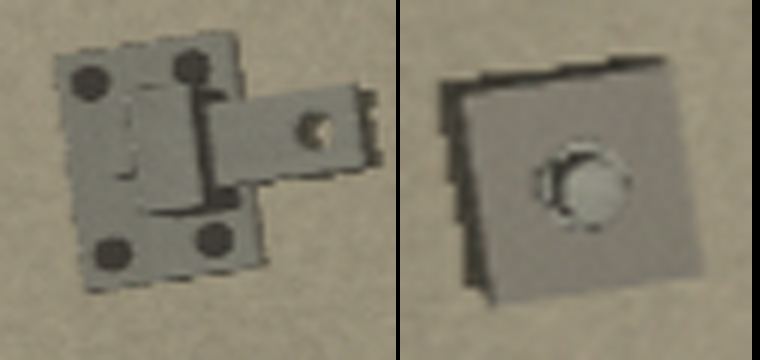

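Gauge crop: fork hole (165,132), housing corners (250,93),(548,205),(508,328),(205,222), pointer (290,205), index (400,200). Anchor crop: lug hole (316,132), foot corners (55,57),(232,33),(265,265),(88,292). Stand: corners (465,95),(668,65),(705,275),(492,303), knob top (597,190).

```bash
cat >> h.py <<'E'
from scipy.optimize import least_squares
def fit(f,pts,uv,p0):
    pts=np.array(pts,float);uv=np.array(uv,float)
    def W(p):
        c,s=np.cos(p[2]),np.sin(p[2]); return np.c_[p[0]+c*pts[:,0]-s*pts[:,1],p[1]+s*pts[:,0]+c*pts[:,1],pts[:,2]]
    r=least_squares(lambda p:(proj(f,W(p))-uv).ravel(),p0,x_scale=[100,100,1])
    return r.x, np.abs(r.fun).max()
def cp(xy,o,k): return (np.array(xy,float)+.5)/k-.5+np.array(o)
E
python3 - <<'E'
from h import *
f=grab_frame("top")
R=cv2.Rodrigues(f["rvec"])[0];print("cam",-R.T@np.array(f["tvec"]).ravel())
g=cp([(165,132),(250,93),(548,205),(508,328),(205,222)],(350,155),8)
p,e=fit(f,[(-69,0,50),(-50,22,50),(50,22,50),(50,-22,50),(-50,-22,50)],g,[600,-150,-1.9]);print("gauge",p,e)
for n,q in(("ptr",(290,205)),("idx",(402,200))):
    w=px(f,*cp(q,(350,155),8),49)[:2]-p[:2];c,s=np.cos(p[2]),np.sin(p[2]);print(n,c*w[0]+s*w[1],-s*w[0]+c*w[1])
# foot: x+37..112, corners image-left = far +x
a=cp([(55,57),(232,33),(265,265),(88,292),(316,132),(357,86),(366,166)],(155,185),6)
p,e=fit(f,[(112,50,8),(37,50,8),(37,-50,8),(112,-50,8),(0,0,41),(-18,17,41),(-18,-17,41)],a,[500,300,1.7]);print("anchor A",p,e)
p,e=fit(f,[(112,-50,8),(37,-50,8),(37,50,8),(112,50,8),(0,0,41),(-18,-17,41),(-18,17,41)],a,[500,300,1.7]);print("anchor B",p,e)
print("lug hole",px(f,*a[4],41))
s=cp([(465,95),(668,65),(705,275),(492,303)],(330,235),8)-np.array([400/8,0])
p,e=fit(f,[(32,32,50),(32,-32,50),(-32,-32,50),(-32,32,50)],s,[430,-60,.1]);print("stand",p,e)
print("knob",px(f,*(cp((597,190),(330,235),8)-[50,0]),78))
for n,q,z in(("jar",(182,279),85),("dish",(254,287),16),("rack",(276,112),50)):print(n,px(f,*q,z))
E
```

```text
cam [513.60485453 -38.88763321 974.07332509]
gauge [ 623.64804356 -250.55951183   -1.91592988] 1.2523072577545804
ptr -25.558132056090493 -7.1291613892943095
idx 5.793336574659575 5.977025833433543
anchor A [560.56659219 206.7679822    1.73230156] 39.6647728199583
anchor B [559.9298854  206.72164523   1.72320348] 0.4358566162603097
lug hole [559.80167162 207.08494393  41.        ]
stand [ 4.39318341e+02 -1.42956453e+02  1.46822860e-01] 0.5708330111075384
knob [ 439.9424019  -143.98832282   78.        ]
jar [392.143899   249.62044788  85.        ]
dish [363.8115787   95.29008416  16.        ]
rack [790.35960108  42.63063704  50.        ]
```

>>> send_rows --moves '[[[0.0239, -0.0429, 0, 0, 0, -0.084, 1], [0.0239, -0.0429, 0, 0, 0, -0.084, 1], [0.0239, -0.0429, 0, 0, 0, -0.084, 1], [0.0239, -0.0429, 0, 0, 0, -0.084, 1], [0.0239, -0.0429, 0, 0, 0, -0.084, 1], [0.0239, -0.0429, 0, 0, 0, -0.084, 1], [0.0239, -0.0429, 0, 0, 0, -0.084, 1], [0.0239, -0.0429, 0, 0, 0, -0.084, 1], [0.0239, -0.0429, 0, 0, 0, -0.084, 1], [0.0239, -0.0429, 0, 0, 0, -0.084, 1]]]'

```text
clock: 1.2
eef_pos: [384.9, 177.0, 248.5]
tcp_rot: [3.141, 0.0, 2.064]
contact_force: [1.0, -0.3, -0.3]
opening: 1.004
grasp_force: 0.0
```

>>> send_rows --moves '[[[0.0239, -0.0429, 0, 0, 0, -0.084, 1], [0.0239, -0.0429, 0, 0, 0, -0.084, 1], [0.0239, -0.0429, 0, 0, 0, -0.084, 1], [0.0239, -0.0429, 0, 0, 0, -0.084, 1], [0.0239, -0.0429, 0, 0, 0, -0.084, 1], [0.0239, -0.0429, 0, 0, 0, -0.084, 1], [0.0239, -0.0429, 0, 0, 0, -0.084, 1], [0.0239, -0.0429, 0, 0, 0, -0.084, 1], [0.0239, -0.0429, 0, 0, 0, -0.084, 1], [0.0239, -0.0429, 0, 0, 0, -0.084, 1]]]'

```text
clock: 2.2
eef_pos: [624.0, -252.1, 248.0]
tcp_rot: [-3.141, -0.0, 1.223]
contact_force: [1.6, 0.3, 0.5]
opening: 1.003
grasp_force: 0.0
```

>>> send_rows --moves '[[[0, 0, -0.04, 0, 0, 0, 1], [0, 0, -0.04, 0, 0, 0, 1], [0, 0, -0.03, 0, 0, 0, 1], [0, 0, -0.02, 0, 0, 0, 1], [0, 0, 0, 0, 0, 0, 1], [0, 0, 0, 0, 0, 0, 1]]]'

```text
clock: 2.8
eef_pos: [623.5, -250.2, 118.4]
tcp_rot: [-3.141, -0.0, 1.227]
contact_force: [0.6, 0.0, 0.2]
opening: 1.0
grasp_force: 0.0
```

>>> send_rows --moves '[[[0, 0, -0.04, 0, 0, 0, 1], [0, 0, -0.03, 0, 0, 0, 1], [0, 0, -0.013, 0, 0, 0, 1], [0, 0, 0, 0, 0, 0, 0.2], [0, 0, 0, 0, 0, 0, -0.2], [0, 0, 0, 0, 0, 0, -0.2], [0, 0, 0, 0, 0, 0, -0.2], [0, 0, 0, 0, 0, 0, -0.2], [0, 0, 0, 0, 0, 0, -0.2], [0, 0, 0, 0, 0, 0, -0.2]]]' --grip_force 40

```text
clock: 3.8
eef_pos: [624.6, -250.6, 37.5]
tcp_rot: [3.139, 0.0, 1.227]
contact_force: [-0.7, 0.2, 8.2]
opening: 0.509
grasp_force: 43.2
```

>>> send_rows --moves '[[[0, 0, 0.01, 0, 0, 0, -0.2], [0, 0, 0.02, 0, 0, 0, -0.2], [-0.0045, 0.033, 0, 0, 0, 0.05, -0.2], [-0.0045, 0.033, 0, 0, 0, 0.05, -0.2], [-0.0045, 0.033, 0, 0, 0, 0.05, -0.2], [-0.0045, 0.033, 0, 0, 0, 0.05, -0.2], [-0.0045, 0.033, 0, 0, 0, 0.05, -0.2], [-0.0045, 0.033, 0, 0, 0, 0.05, -0.2], [-0.0045, 0.033, 0, 0, 0, 0.05, -0.2], [-0.0045, 0.033, 0, 0, 0, 0.05, -0.2]]]'

```text
clock: 4.8
eef_pos: [587.1, 15.1, 65.9]
tcp_rot: [3.141, -0.0, 1.629]
contact_force: [0.3, -1.1, -5.5]
opening: 0.509
grasp_force: 42.2
```

>>> send_rows --moves '[[[-0.0045, 0.033, 0, 0, 0, 0.05, -0.2], [-0.0045, 0.033, 0, 0, 0, 0.046, -0.2], [0, 0, -0.02, 0, 0, 0, -0.2], [0, 0, -0.005, 0, 0, 0, -0.2], [0, 0, 0, 0, 0, 0, -0.2], [0, 0, 0, 0, 0, 0, -0.2]]]'

```text
clock: 5.4
eef_pos: [578.6, 79.2, 40.7]
tcp_rot: [3.142, 0.0, 1.722]
contact_force: [0.1, 0.5, -4.8]
opening: 0.509
grasp_force: 42.4
```

```bash
python3 - <<'E'
from h import *
s=sense();print(s["eef_pos"],s["tcp_rot"],s["contact_force"],s["wrist_torque"])
f=grab_frame("top"); cv2.imwrite("pics/t2.png",crop(f["img"],180,155,130,95,6))
E
```

```text
[578.62763245  79.19779131  40.72603503] [3.14154492e+00 9.28265972e-05 1.72179638e+00] [ 0.11739171  0.48837327 -4.75615614] [ 0.06056599  0.01937984 -0.02582333]
```

View pics/t2.png

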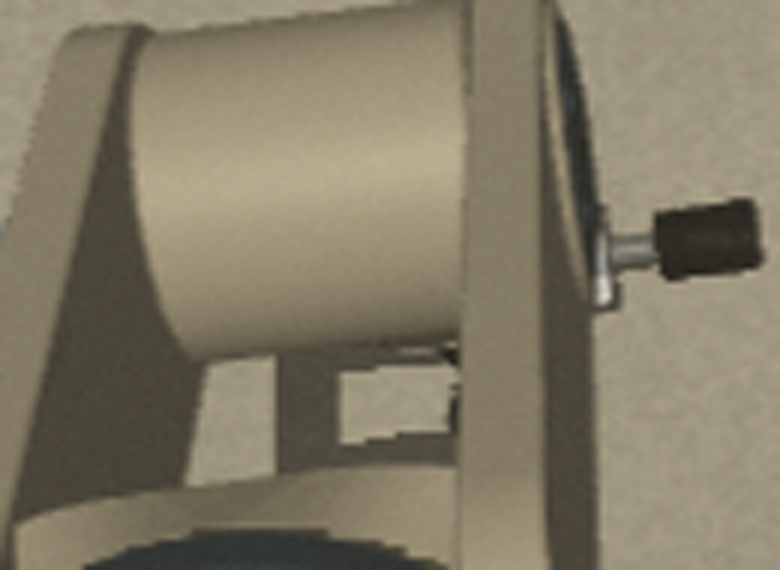

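```bash
python3 - <<'E'
from h import *
f=grab_frame("top")
for q in((708,239),(632,250)):print(px(f,*cp(q,(180,155),6),33))
s=sense()["eef_pos"]
for d in(91,60):print(s[0]+.1518*d,s[1]-.9884*d)
s2=grab_frame("scene");H=np.array([559.9,206.9,41]);print(proj(s2,[H]))
cv2.imwrite("pics/s2.png",crop(s2["img"],330,140,130,95,6))
E
```

```text
[591.19462645 -10.68338882  33.        ]
[586.51989401  20.25911897  33.        ]
592.7776351642663 -10.71790273571375
588.0718351642662 19.922497264286257
[[386.74572467 168.6259631 ]]
```

View pics/s2.png

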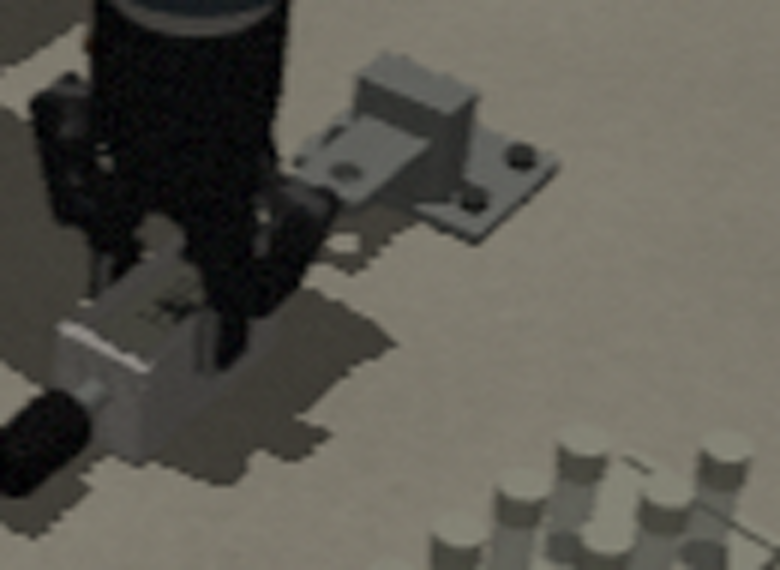

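>>> send_rows --moves '[[[0.002, 0, -0.003, 0, 0, 0, -0.2], [0, 0, 0, 0, 0, 0, -0.2], [-0.0015, 0.01, 0, 0, 0, 0, -0.2], [-0.0015, 0.01, 0, 0, 0, 0, -0.2], [-0.0015, 0.01, 0, 0, 0, 0, -0.2], [0, 0, 0, 0, 0, 0, -0.2]]]'

```text
clock: 6.15
eef_pos: [575.9, 111.8, 37.5]
tcp_rot: [3.141, -0.001, 1.724]
contact_force: [0.2, 3.8, -0.1]
opening: 0.508
grasp_force: 43.3
```

>>> send_rows --moves '[[[-0.0015, 0.01, 0, 0, 0, 0, -0.2], [-0.0015, 0.01, 0, 0, 0, 0, -0.2], [-0.0008, 0.005, 0, 0, 0, 0, -0.2], [-0.0003, 0.002, 0, 0, 0, 0, -0.2], [0, 0, 0, 0, 0, 0, -0.2], [0, 0, 0, 0, 0, 0, -0.2]]]'

```text
clock: 6.75
eef_pos: [572.0, 137.5, 37.5]
tcp_rot: [3.141, -0.001, 1.723]
contact_force: [-1.0, 4.4, 4.9]
opening: 0.509
grasp_force: 43.7
```

>>> send_rows --moves '[[[-0.0002, 0.001, 0, 0, 0, 0, -0.2], [-0.0001, 0.001, 0, 0, 0, 0, -0.2], [0, 0, 0, 0, 0, 0, -0.2], [0, 0, 0, 0, 0, 0, -0.2]]]'

```text
clock: 7.15
eef_pos: [571.9, 138.2, 37.5]
tcp_rot: [3.141, 0.001, 1.723]
contact_force: [0.6, -4.3, 4.8]
opening: 0.508
grasp_force: 43.9
```

>>> send_rows --moves '[[[-0.0002, 0.001, 0, 0, 0, 0, -0.2], [0, 0, 0, 0, 0, 0, -0.2], [0, 0, 0, 0, 0, 0, -0.2]]]'

```text
clock: 7.45
eef_pos: [571.7, 139.1, 37.5]
tcp_rot: [3.141, 0.001, 1.722]
contact_force: [0.2, -4.8, 5.6]
opening: 0.509
grasp_force: 43.9
```

>>> send_rows --moves '[[[-0.0002, 0.001, 0, 0, 0, 0, -0.2], [0, 0, 0, 0, 0, 0, -0.2], [0, 0, 0, 0, 0, 0, -0.2]]]'

```text
clock: 7.75
eef_pos: [571.5, 140.0, 37.5]
tcp_rot: [3.141, 0.001, 1.722]
contact_force: [1.1, -4.8, 5.6]
opening: 0.507
grasp_force: 43.9
```

>>> send_rows --moves '[[[-0.0002, 0.001, 0, 0, 0, 0, -0.2], [0, 0, 0, 0, 0, 0, -0.2], [0, 0, 0, 0, 0, 0, -0.2]]]'

```text
clock: 8.05
eef_pos: [571.4, 140.7, 37.5]
tcp_rot: [3.141, 0.001, 1.723]
contact_force: [1.5, -7.9, 6.7]
opening: 0.509
grasp_force: 43.9
```

>>> send_rows --moves '[[[-0.0002, 0.001, 0, 0, 0, 0, -0.2], [0, 0, 0, 0, 0, 0, -0.2], [0, 0, 0, 0, 0, 0, -0.2]]]'

```text
clock: 8.35
eef_pos: [571.4, 140.7, 37.5]
tcp_rot: [3.141, 0.002, 1.723]
contact_force: [1.8, -13.2, 5.5]
opening: 0.507
grasp_force: 43.9
```

>>> send_rows --moves '[[[0.0003, -0.002, 0, 0, 0, 0, -0.2], [0, 0, 0, 0, 0, 0, -0.2], [0, 0, 0, 0, 0, 0, -0.2]]]'

```text
clock: 8.65
eef_pos: [571.5, 140.5, 37.5]
tcp_rot: [3.141, 0.0, 1.722]
contact_force: [1.1, -3.3, 4.4]
opening: 0.504
grasp_force: 43.9
```

>>> send_rows --moves '[[[0.0002, -0.0013, 0, 0, 0, 0, -0.2], [0, 0, 0, 0, 0, 0, -0.2], [0, 0, 0, 0, 0, 0, -0.2]]]'

```text
clock: 8.95
eef_pos: [571.5, 140.0, 37.5]
tcp_rot: [3.141, -0.001, 1.723]
contact_force: [-0.6, 1.2, 4.9]
opening: 0.504
grasp_force: 43.8
```

>>> send_rows --moves '[[[0.0001, -0.0007, 0, 0, 0, 0, -0.2], [0, 0, 0, 0, 0, 0, -0.2]]]'

```text
clock: 9.15
eef_pos: [571.5, 139.6, 37.5]
tcp_rot: [3.141, -0.001, 1.722]
contact_force: [-0.2, 4.4, 5.6]
opening: 0.508
grasp_force: 43.8
```

>>> send_rows --moves '[[[0, 0, 0, 0, 0, 0, 0.3], [0, 0, 0, 0, 0, 0, 0.6], [0, 0, 0, 0, 0, 0, 1], [0, 0, 0, 0, 0, 0, 1], [0, 0, 0.02, 0, 0, 0, 1], [0, 0, 0.04, 0, 0, 0, 1], [0, 0, 0.04, 0, 0, 0, 1], [0, 0, 0, 0, 0, 0, 1]]]'

```text
clock: 9.95
eef_pos: [574.5, 139.5, 142.5]
tcp_rot: [3.133, -0.001, 1.723]
contact_force: [0.5, -0.3, -0.0]
opening: 0.998
grasp_force: 0.0
```

>>> send_rows --moves '[[[-0.0164, -0.0354, 0, 0, 0, 0, 1], [-0.0164, -0.0354, 0, 0, 0, 0, 1], [-0.0164, -0.0354, 0, 0, 0, 0, 1], [-0.0164, -0.0354, 0, 0, 0, 0, 1], [-0.0164, -0.0354, 0, 0, 0, 0, 1], [-0.0164, -0.0354, 0, 0, 0, 0, 1], [-0.0164, -0.0354, 0, 0, 0, 0, 1], [-0.0164, -0.0354, 0, 0, 0, 0, 1], [0, 0, 0, 0, 0, 0, 1], [0, 0, 0, 0, 0, 0, 1]]]'

```text
clock: 10.95
eef_pos: [439.7, -144.9, 137.0]
tcp_rot: [-3.141, -0.0, 1.72]
contact_force: [-0.8, 0.3, -0.0]
opening: 0.998
grasp_force: 0.0
```

```bash
python3 - <<'E'
from h import *
s=sense();print(s["eef_pos"],s["tcp_rot"],s["contact_force"])
f=grab_frame("top"); cv2.imwrite("pics/t3.png",crop(f["img"],180,165,130,90,6))
E
```

```text
[ 439.65510259 -144.93442681  137.01327178] [-3.14138688e+00 -3.13181855e-04  1.72023370e+00] [-0.79323429  0.34952925 -0.0291041 ]
```

View pics/t3.png

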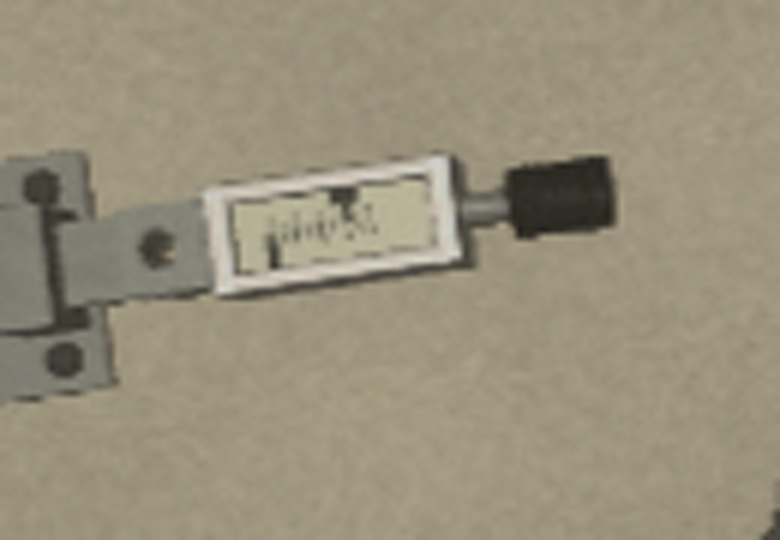

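Fork is over the lug, fork hole at crop (158,247), with light shining through; gauge square with the anchor. Checking pose numerically.

```bash
python3 - <<'E'
from h import *
f=grab_frame("top")
g=cp([(158,247),(207,189),(448,155),(464,262),(217,297)],(180,165),6)
p,e=fit(f,[(-69,0,50),(-48,19.5,50),(48,19.5,50),(48,-19.5,50),(-48,-19.5,50)],g,[570,139,1.72-3.14]);print("gauge",p,e,p[:2]-69*np.array([np.cos(p[2]),np.sin(p[2])]),px(f,*g[0],50))
c,s=np.cos(p[2]),np.sin(p[2])
for q in((274,253),(347,205)):
    w=px(f,*cp(q,(180,165),6),49)[:2]-p[:2];print(c*w[0]+s*w[1],-s*w[0]+c*w[1])
E
```

```text
gauge [570.38039989 138.2985726   -1.43056958] 1.1914298129442216 [560.73643251 206.62129132] [561.33603342 207.93308677  50.        ]
-24.97658195898873 -7.72960727121451
6.258139689155118 7.436958906715767
```

>>> send_rows --moves '[[[0.001, 0.0012, -0.03, 0, 0, 0, 1], [0, 0, -0.02, 0, 0, 0, 1], [0, 0, -0.013, 0, 0, 0, 1], [0, 0, 0, 0, 0, 0, 0], [0, 0, 0, 0, 0, 0, -0.6], [0, 0, 0, 0, 0, 0, -0.9], [0, 0, 0, 0, 0, 0, -0.9], [0, 0, 0, 0, 0, 0, -0.9], [0, 0, 0, 0, 0, 0, -0.9], [0, 0, 0, 0, 0, 0, -0.9]]]' --grip_force 40

```text
clock: 12.05
eef_pos: [441.6, -143.2, 75.1]
tcp_rot: [3.14, 0.0, 1.723]
contact_force: [-1.2, 1.4, 6.2]
opening: 0.217
grasp_force: 38.9
```

>>> send_rows --moves '[[[0, 0, 0.005, 0, 0, 0, -0.9], [0, 0, 0.015, 0, 0, 0, -0.9], [0, 0, 0.02, 0, 0, 0, -0.9], [0, 0, 0.02, 0, 0, 0, -0.9], [0, 0, 0.01, 0, 0, 0, -0.9], [0, 0, 0, 0, 0, 0, -0.9], [0, 0, 0, 0, 0, 0, -0.9]]]'

```text
clock: 12.75
eef_pos: [440.9, -143.1, 144.0]
tcp_rot: [3.142, 0.0, 1.723]
contact_force: [-0.7, -0.0, -1.0]
opening: 0.216
grasp_force: 39.1
```

```bash
python3 - <<'E'
from h import *
s=sense();print(s["eef_pos"],s["tcp_rot"],s["contact_force"])
e=s["eef_pos"]
f=grab_frame("scene");
z=e[2]-75.1; print(proj(f,[[e[0],e[1],6+z],[e[0],e[1],50+z],[e[0],e[1],78+z]]))
c=proj(f,[e])[0].astype(int)-[40,20];print(c)
cv2.imwrite("pics/s3.png",crop(f["img"],c[0],c[1],80,60,10))
E
```

```text
[ 440.88575745 -143.1020396   144.0374739 ] [3.14157517e+00 2.16533079e-05 1.72273500e+00] [-0.65200113 -0.04276449 -0.99659553]
[[250.43213611 193.28777247]
 [248.67789297 178.35625987]
 [247.51223018 168.43454015]]
[207 149]
```

View pics/s3.png

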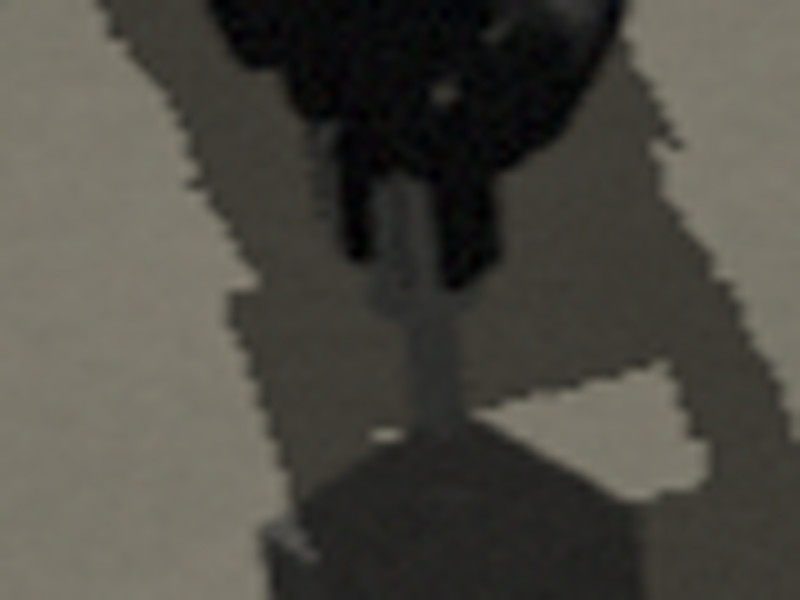

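>>> send_rows --moves '[[[0.012, 0.035, 0, 0, 0, 0, -0.9], [0.012, 0.035, 0, 0, 0, 0, -0.9], [0.012, 0.035, 0, 0, 0, 0, -0.9], [0.012, 0.035, 0, 0, 0, 0, -0.9], [0.012, 0.035, 0, 0, 0, 0, -0.9], [0.012, 0.035, 0, 0, 0, 0, -0.9], [0.012, 0.035, 0, 0, 0, 0, -0.9], [0.012, 0.035, 0, 0, 0, 0, -0.9], [0.012, 0.035, 0, 0, 0, 0, -0.9], [0.012, 0.035, 0, 0, 0, 0, -0.9]]]'

```text
clock: 13.8
eef_pos: [560.7, 208.2, 142.8]
tcp_rot: [-3.139, 0.001, 1.723]
contact_force: [0.1, -0.4, -1.1]
opening: 0.213
grasp_force: 39.2
```

>>> send_rows --moves '[[[0, 0, -0.01, 0, 0, 0, -0.9], [0, 0, -0.01, 0, 0, 0, -0.9], [0, 0, 0, 0, 0, 0, -0.9], [0, 0, 0, 0, 0, 0, -0.9]]]'

```text
clock: 14.2
eef_pos: [560.2, 205.6, 123.3]
tcp_rot: [-3.139, 0.001, 1.722]
contact_force: [-0.7, 0.4, -0.9]
opening: 0.216
grasp_force: 39.2
```

>>> send_rows --moves '[[[0.001, 0.0015, 0, 0, 0, 0, -0.9], [0, 0, 0, 0, 0, 0, -0.9], [0, 0, 0, 0, 0, 0, -0.9]]]'

```text
clock: 14.5
eef_pos: [562.4, 208.1, 124.7]
tcp_rot: [3.141, -0.0, 1.722]
contact_force: [-0.6, -0.2, -0.7]
opening: 0.216
grasp_force: 39.2
```

```bash
python3 - <<'E'
from h import *
s=sense();e=s["eef_pos"];print(e,s["contact_force"])
f=grab_frame("scene");
z=e[2]-75.1; print(proj(f,[[e[0],e[1],6+z],[e[0],e[1],50+z],[559.9+.4,206.9,50]]))
cv2.imwrite("pics/s4.png",crop(f["img"],345,135,80,60,10))
E
```

```text
[562.37477912 208.11837233 124.74296819] [-0.55714972 -0.17541583 -0.65710842]
[[388.3114112  164.32306811]
 [390.01799211 150.2649009 ]
 [387.19277238 165.91434688]]
```

View pics/s4.png

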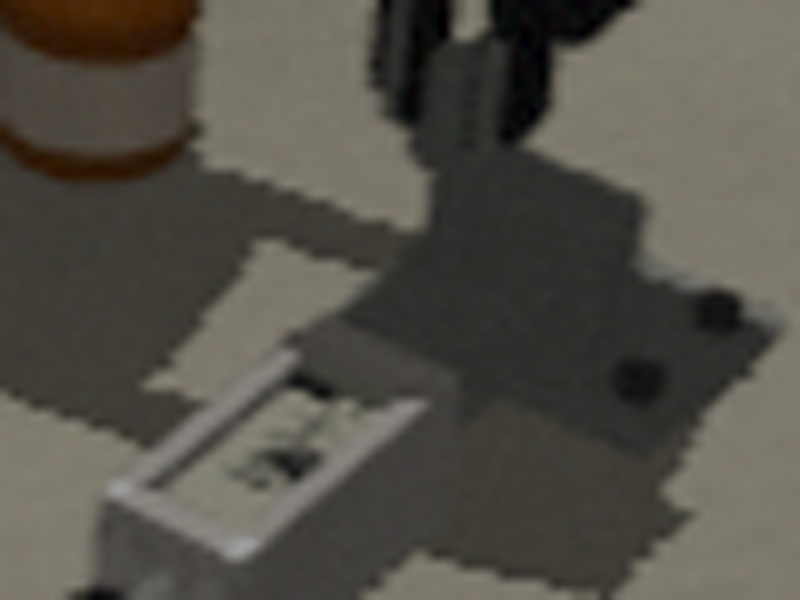

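The pin is in shadow above the fork, roughly over the hole; too dark for more. I'll continue on position and force.

>>> send_rows --moves '[[[0, 0, 0, 0, 0, 0, -0.9], [0, 0, 0, 0, 0, 0, -0.9], [0, 0, 0, 0, 0, 0, -0.9]]]'

```text
clock: 14.85
eef_pos: [562.1, 208.4, 124.3]
tcp_rot: [3.141, -0.0, 1.723]
contact_force: [0.5, -0.2, -0.7]
opening: 0.218
grasp_force: 39.2
```

Settled at (562.2, 208.3), about 1 mm past target; correct and descend.

>>> send_rows --moves '[[[-0.0007, -0.001, -0.003, 0, 0, 0, -0.9], [0, 0, -0.003, 0, 0, 0, -0.9], [0, 0, -0.003, 0, 0, 0, -0.9], [0, 0, 0, 0, 0, 0, -0.9], [0, 0, 0, 0, 0, 0, -0.9]]]'

```text
clock: 15.35
eef_pos: [561.3, 207.3, 115.1]
tcp_rot: [-3.141, 0.0, 1.723]
contact_force: [-0.7, -0.8, -0.1]
opening: 0.219
grasp_force: 39.2
```

>>> send_rows --moves '[[[0, 0, -0.003, 0, 0, 0, -0.9], [0, 0, -0.003, 0, 0, 0, -0.9], [0, 0, 0, 0, 0, 0, -0.9], [0, 0, 0, 0, 0, 0, -0.9]]]'

```text
clock: 15.75
eef_pos: [561.3, 207.3, 109.1]
tcp_rot: [-3.141, 0.0, 1.723]
contact_force: [0.4, -0.6, -0.3]
opening: 0.216
grasp_force: 39.2
```

>>> send_rows --moves '[[[0, 0, -0.003, 0, 0, 0, -0.9], [0, 0, -0.003, 0, 0, 0, -0.9], [0, 0, 0, 0, 0, 0, -0.9], [0, 0, 0, 0, 0, 0, -0.9]]]'

```text
clock: 16.15
eef_pos: [561.3, 207.3, 103.1]
tcp_rot: [-3.141, 0.0, 1.723]
contact_force: [0.5, 1.1, -1.0]
opening: 0.213
grasp_force: 39.2
```

Going in freely. Continue.

>>> send_rows --moves '[[[0, 0, -0.003, 0, 0, 0, -0.9], [0, 0, -0.003, 0, 0, 0, -0.9], [0, 0, -0.003, 0, 0, 0, -0.9], [0, 0, 0, 0, 0, 0, -0.9], [0, 0, 0, 0, 0, 0, -0.9]]]'

```text
clock: 16.65
eef_pos: [561.3, 207.3, 94.1]
tcp_rot: [-3.141, 0.0, 1.723]
contact_force: [0.0, -0.0, -1.2]
opening: 0.216
grasp_force: 39.2
```

>>> send_rows --moves '[[[0, 0, -0.003, 0, 0, 0, -0.9], [0, 0, -0.003, 0, 0, 0, -0.9], [0, 0, -0.003, 0, 0, 0, -0.9], [0, 0, 0, 0, 0, 0, -0.9], [0, 0, 0, 0, 0, 0, -0.9]]]'

```text
clock: 17.15
eef_pos: [561.3, 207.3, 85.2]
tcp_rot: [-3.141, 0.0, 1.723]
contact_force: [0.6, -0.6, -0.7]
opening: 0.217
grasp_force: 39.2
```

>>> send_rows --moves '[[[0, 0, -0.003, 0, 0, 0, -0.9], [0, 0, -0.003, 0, 0, 0, -0.9], [0, 0, 0, 0, 0, 0, -0.9], [0, 0, 0, 0, 0, 0, -0.9]]]'

```text
clock: 17.55
eef_pos: [561.3, 207.3, 79.1]
tcp_rot: [-3.141, 0.0, 1.723]
contact_force: [-0.0, -0.2, -1.6]
opening: 0.213
grasp_force: 39.2
```

>>> send_rows --moves '[[[0, 0, -0.002, 0, 0, 0, -0.9], [0, 0, -0.002, 0, 0, 0, -0.9], [0, 0, -0.001, 0, 0, 0, -0.9], [0, 0, 0, 0, 0, 0, -0.9], [0, 0, 0, 0, 0, 0, -0.9]]]'

```text
clock: 18.05
eef_pos: [561.6, 207.5, 75.1]
tcp_rot: [3.141, -0.0, 1.723]
contact_force: [-3.2, -1.2, 8.1]
opening: 0.211
grasp_force: 40.2
```

>>> send_rows --moves '[[[0, 0, 0, 0, 0, 0, -0.6], [0, 0, 0, 0, 0, 0, -0.2], [0, 0, 0, 0, 0, 0, 0.5], [0, 0, 0, 0, 0, 0, 1], [0, 0, 0.01, 0, 0, 0, 1], [0, 0, 0.03, 0, 0, 0, 1], [0, 0, 0.03, 0, 0, 0, 1], [0, 0, 0, 0, 0, 0, 1]]]'

```text
clock: 18.85
eef_pos: [563.9, 208.2, 148.9]
tcp_rot: [3.135, -0.001, 1.723]
contact_force: [-0.4, 0.5, 0.2]
opening: 1.003
grasp_force: 0.0
```

>>> send_rows --moves '[[[0.004, -0.027, 0, 0, 0, 0, 1], [0.004, -0.027, 0, 0, 0, 0, 1], [0.004, -0.027, 0, 0, 0, 0, 1], [0.004, -0.027, 0, 0, 0, 0, 1], [0.004, -0.027, 0, 0, 0, 0, 1], [0.004, -0.026, 0, 0, 0, 0, 1], [0, 0, 0, 0, 0, 0, 1], [0, 0, 0, 0, 0, 0, 1], [0, 0, 0, 0, 0, 0, 1]]]'

```text
clock: 19.75
eef_pos: [585.2, 47.0, 144.2]
tcp_rot: [-3.141, -0.0, 1.723]
contact_force: [0.7, 0.3, -0.4]
opening: 0.996
grasp_force: 0.0
```

```bash
python3 - <<'E'
from h import *
s=sense();e=s["eef_pos"];print(e,s["contact_force"])
f=grab_frame("top");g=grab_frame("scene")
cv2.imwrite("pics/t5.png",np.vstack([crop(f["img"],180,165,130,50,6),crop(g["img"],330,140,130,50,6)]))
E
```

```text
[585.17822203  46.97958715 144.1784024 ] [ 0.6558487   0.25443554 -0.37690049]
```

View pics/t5.png

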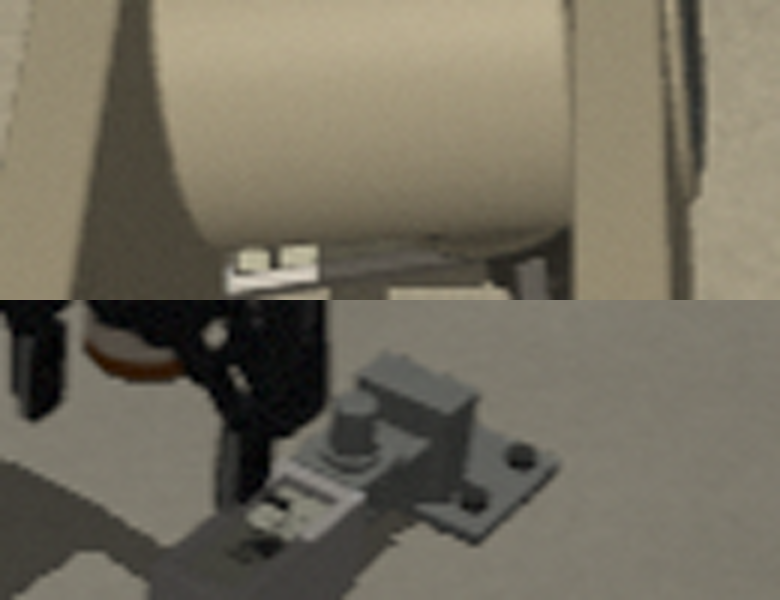

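Pin seated: flange flat on the fork (scene crop pin at (355,430)). The arm hides the window from above, so I'll tilt the tool outward about the gauge's y axis to keep the window visible.

>>> send_rows --moves '[[[0, 0, 0, 0.1186, 0.0182, 0, 1], [0, 0, 0, 0.1186, 0.0182, 0, 1], [0, 0, 0, 0.1186, 0.0182, 0, 1], [0, 0, 0, 0.1186, 0.0182, 0, 1], [0, 0, 0, 0.1186, 0.0182, 0, 1], [0, 0, 0, 0.0988, 0.0152, 0, 1], [0, 0, 0, 0, 0, 0, 1], [0, 0, 0, 0, 0, 0, 1]]]'

```text
clock: 20.65
eef_pos: [585.3, 46.4, 143.7]
tcp_rot: [-3.14, -0.698, 1.721]
contact_force: [-0.5, -0.3, -0.2]
opening: 1.006
grasp_force: 0.0
```

```bash
cat >> h.py <<'E'
C,S=np.cos(1.7232-np.pi),np.sin(1.7232-np.pi)
def rect(f,o,z=49,k=4):  # rectified gauge-frame patch: cols x -40..40, rows y +16..-16, k px/mm
    x,y=np.meshgrid(np.arange(-40,40,1/k),np.arange(16,-16,-1/k))
    P=np.c_[(o[0]+C*x-S*y).ravel(),(o[1]+S*x+C*y).ravel(),np.full(x.size,z)]
    uv=proj(f,P).astype(np.float32).reshape(x.shape+(2,))
    return cv2.remap(cv2.cvtColor(f["img"],cv2.COLOR_RGB2GRAY),uv,None,cv2.INTER_CUBIC)
def prof(r,y0,y1,k=4): # mean gray per mm along x for y in y0..y1
    a=r[int((16-y1)*k):int((16-y0)*k)].mean(0); return a.reshape(-1,k).mean(1).astype(int)
E
python3 - <<'E'
from h import *
s=sense();e=s["eef_pos"];print(e,s["tcp_rot"],s["qpos"],s["contact_force"])
o=[570.4,138.5]
for n in("top","scene"):
    r=rect(grab_frame(n),o)
    for a,b in((-10,-4),(4,10)): print(n,a,b,prof(r,a,b).tolist())
E
```

```text
[585.29813692  46.40319324 143.70267043] [-3.13962445 -0.69760836  1.72137224] [-0.25650086  0.58021281  1.72848167  0.6727852   1.23867195 -0.76788962] [-0.45193933 -0.32077418 -0.2441286 ]
top -10 -4 [133, 158, 188, 198, 194, 192, 193, 194, 194, 192, 186, 176, 148, 108, 80, 80, 105, 139, 168, 188, 194, 191, 190, 188, 186, 188, 192, 195, 194, 193, 193, 193, 191, 187, 182, 177, 177, 183, 191, 196, 196, 194, 192, 189, 183, 175, 173, 181, 192, 196, 193, 190, 190, 190, 187, 182, 182, 188, 195, 196, 195, 195, 196, 196, 196, 196, 195, 195, 195, 196, 196, 195, 195, 195, 196, 194, 190, 186, 180, 178]
top 4 10 [141, 171, 194, 195, 191, 192, 192, 192, 192, 192, 193, 193, 191, 188, 184, 180, 180, 184, 189, 192, 193, 192, 190, 186, 179, 174, 176, 184, 192, 196, 195, 193, 191, 188, 184, 183, 184, 187, 186, 178, 167, 158, 154, 138, 112, 95, 97, 108, 124, 140, 157, 172, 180, 182, 176, 176, 186, 194, 196, 195, 195, 195, 195, 195, 196, 196, 195, 194, 194, 194, 195, 196, 196, 196, 195, 192, 187, 180, 173, 175]
scene -10 -4 [73, 77, 85, 96, 107, 116, 122, 124, 119, 109, 94, 78, 60, 44, 31, 25, 29, 42, 64, 87, 108, 122, 128, 128, 126, 124, 124, 124, 125, 126, 126, 127, 128, 130, 131, 130, 127, 125, 126, 127, 128, 127, 127, 127, 128, 127, 126, 124, 124, 125, 125, 125, 125, 124, 123, 123, 122, 123, 124, 126, 128, 129, 128, 126, 126, 127, 128, 128, 127, 126, 127, 126, 125, 122, 120, 120, 123, 128, 131, 134]
scene 4 10 [76, 79, 88, 99, 111, 121, 128, 131, 131, 131, 130, 130, 131, 132, 131, 128, 124, 119, 116, 115, 116, 119, 120, 119, 117, 114, 111, 108, 106, 106, 107, 110, 113, 113, 112, 108, 101, 92, 82, 72, 64, 58, 52, 48, 43, 39, 36, 38, 48, 63, 79, 93, 102, 106, 105, 99, 91, 86, 88, 96, 108, 119, 127, 130, 130, 130, 130, 130, 130, 130, 130, 130, 130, 129, 128, 128, 128, 129, 131, 133]
```

>>> send_rows --moves '[[[0, 0, -0.035, 0, 0, 0, 1], [0, 0, -0.035, 0, 0, 0, 1], [0, 0, -0.025, 0, 0, 0, 1], [0, 0, -0.015, 0, 0, 0, 1], [0, 0, -0.005, 0, 0, 0, 1], [0, 0, 0, 0, 0, 0, 1], [0, 0, 0, 0, 0, 0, 1]]]'

```text
clock: 21.45
eef_pos: [586.2, 46.4, 30.5]
tcp_rot: [3.14, -0.699, 1.724]
contact_force: [0.5, -1.0, -0.2]
opening: 1.001
grasp_force: 0.0
```

>>> send_rows --moves '[[[0, 0, 0, 0, 0, 0, 0.2], [0, 0, 0, 0, 0, 0, -0.3], [0, 0, 0, 0, 0, 0, -0.7], [0, 0, 0, 0, 0, 0, -0.7], [0, 0, 0, 0, 0, 0, -0.7], [0, 0, 0, 0, 0, 0, -0.7], [0, 0, 0, 0, 0, 0, -0.7]]]' --grip_force 40

```text
clock: 22.15
eef_pos: [585.6, 46.2, 29.6]
tcp_rot: [3.141, -0.7, 1.723]
contact_force: [-0.4, -2.8, 4.1]
opening: 0.311
grasp_force: 39.1
```

```bash
cat > m.py <<'E'
from h import *
s=sense();e=s["eef_pos"];F=s["contact_force"];print(s["clock"],e,F,"axial",F@[C,S,0],"along",e[0]*C+e[1]*S)
o=[570.4,138.5]
for n in("top","scene"):
    r=rect(grab_frame(n),o)
    for a,b in((-10,-4),(-4,-1),(1,4),(4,10)):
        p=prof(r,a,b).tolist(); print(n,a,b,"from -30:",p[10:60])
E
python3 m.py
```

```text
22.15 [585.60576413  46.19620453  29.61989633] [-0.40934509 -2.84398043  4.08707153] axial 2.7488714376008447 along 43.24263129099604
top -10 -4 from -30: [189, 178, 150, 112, 89, 96, 126, 158, 180, 191, 196, 195, 194, 192, 188, 189, 193, 196, 196, 195, 196, 197, 196, 192, 188, 185, 185, 191, 196, 199, 199, 198, 196, 192, 186, 178, 177, 185, 196, 200, 196, 194, 194, 194, 191, 186, 186, 192, 198, 200]
top -4 -1 from -30: [182, 159, 134, 113, 105, 112, 136, 164, 177, 174, 172, 177, 175, 157, 136, 138, 164, 185, 182, 168, 168, 177, 178, 162, 149, 158, 180, 192, 184, 175, 181, 192, 196, 191, 184, 180, 179, 179, 176, 170, 166, 168, 176, 184, 182, 172, 171, 184, 197, 201]
top 1 4 from -30: [195, 194, 192, 188, 181, 175, 175, 181, 184, 177, 170, 174, 185, 192, 190, 187, 188, 188, 184, 176, 171, 174, 178, 171, 158, 156, 170, 184, 183, 175, 175, 184, 183, 161, 132, 112, 108, 119, 140, 162, 179, 185, 182, 168, 158, 167, 187, 200, 200, 198]
top 4 10 from -30: [196, 195, 194, 192, 187, 182, 180, 186, 193, 196, 196, 195, 193, 189, 184, 179, 179, 187, 194, 195, 194, 193, 194, 192, 188, 187, 188, 1
[... 436 characters left out ...]
03, 118, 126, 129, 129, 127, 124, 121, 120, 120, 123, 127, 130, 131, 129, 124, 116, 109, 104, 103, 107, 113, 120, 126, 127, 125, 121, 116, 113, 112, 113, 115, 118, 121, 121, 120, 116, 112, 109, 110, 114]
scene 1 4 from -30: [129, 128, 127, 126, 121, 114, 104, 96, 95, 99, 105, 110, 111, 111, 110, 104, 96, 89, 87, 91, 97, 101, 104, 104, 104, 102, 100, 100, 102, 104, 103, 98, 88, 78, 68, 61, 59, 63, 71, 81, 88, 92, 95, 98, 100, 99, 96, 95, 97, 104]
scene 4 10 from -30: [129, 129, 130, 130, 130, 127, 123, 118, 114, 113, 115, 118, 119, 118, 114, 109, 102, 98, 96, 97, 102, 107, 111, 112, 111, 107, 101, 93, 83, 73, 65, 58, 52, 46, 42, 39, 37, 40, 50, 64, 79, 91, 100, 104, 105, 102, 97, 94, 95, 101]
```

>>> send_rows --moves '[[[0.0004, -0.003, 0, 0, 0, 0, -0.7], [0.0005, -0.003, 0, 0, 0, 0, -0.7], [0.0004, -0.003, 0, 0, 0, 0, -0.7], [0.0005, -0.003, 0, 0, 0, 0, -0.7], [0.0005, -0.003, 0, 0, 0, 0, -0.7], [0.0004, -0.003, 0, 0, 0, 0, -0.7], [0.0005, -0.003, 0, 0, 0, 0, -0.7], [0.0005, -0.003, 0, 0, 0, 0, -0.7], [0, 0, 0, 0, 0, 0, -0.7], [0, 0, 0, 0, 0, 0, -0.7]]]' --grip_force 50

```text
clock: 23.25
eef_pos: [588.6, 22.7, 29.3]
tcp_rot: [-3.14, -0.701, 1.722]
contact_force: [0.5, 5.8, 3.1]
opening: 0.31
grasp_force: 49.2
```

```bash
cat > m.py <<'E'
from h import *
s=sense();e=s["eef_pos"];F=s["contact_force"];print(s["clock"],e,F,"axial",F@[C,S,0],"along",e[0]*C+e[1]*S)
o=[570.4,138.5]
def cen(p,lo,hi): # dark-dip centroid within lo..hi around minimum
    i=np.arange(lo+40,hi+40); j=i[np.argmin(p[i])]; i=np.arange(j-3,j+4); w=p[i].max()-p[i]; return round((w*i).sum()/w.sum()-39.5,2)
for n in("top","scene"):
    R=[rect(grab_frame(n),o).astype(float) for _ in range(4)]; r=np.mean(R,0)
    P=[prof(r,a,b) for a,b in((-10,-5),(-4,-1),(1,4),(4,10))]
    print(n,"ptr",cen(P[0],-30,20),cen(P[1],-30,20),"idx",cen(P[2],3,11),"end",cen(P[3],3,11)); print(P[0][45:60] if 0 else P[0][10:60].tolist())
E
python3 m.py
```

```text
23.25 [588.64265948  22.69448402  29.27344047] [0.50100313 5.83014308 3.10730614] axial -5.686506538201805 along 66.93298825652569
top ptr -1.97 -2.01 idx 8.18 end 8.72
[197, 197, 197, 197, 198, 197, 196, 193, 189, 187, 190, 195, 197, 194, 192, 193, 195, 195, 192, 190, 194, 198, 199, 195, 178, 155, 128, 105, 101, 121, 156, 187, 200, 201, 200, 196, 189, 179, 173, 178, 192, 203, 203, 201, 198, 194, 185, 176, 174, 184]
scene ptr -1.1 -1.28 idx 6.46 end 9.76
[126, 128, 129, 128, 127, 125, 124, 123, 122, 121, 122, 124, 126, 127, 127, 126, 126, 127, 128, 129, 126, 119, 105, 89, 73, 57, 44, 33, 26, 26, 33, 49, 72, 96, 113, 123, 125, 125, 124, 126, 127, 128, 127, 127, 128, 130, 131, 131, 128, 125]
```

>>> send_rows --moves '[[[0.0004, -0.0025, 0, 0, 0, 0, -0.7], [0.0004, -0.0025, 0, 0, 0, 0, -0.7], [0.0004, -0.0022, 0, 0, 0, 0, -0.7], [0, 0, 0, 0, 0, 0, -0.7], [0, 0, 0, 0, 0, 0, -0.7]]]'

```text
clock: 24.15
eef_pos: [589.7, 15.7, 29.3]
tcp_rot: [-3.14, -0.702, 1.722]
contact_force: [-0.7, 6.6, 2.8]
opening: 0.314
grasp_force: 49.3
```

```bash
sed -i 's/print(P\[0\].*$/[print(q[35:60].tolist()) for q in P]/' m.py; python3 m.py
```

```text
24.15 [589.70208035  15.70078766  29.25279613] [-0.71117138  6.56572469  2.80385667] axial -6.597587561952645 along 74.00645615188243
top ptr 5.14 5.16 idx 8.18 end 8.76
[194, 187, 175, 164, 167, 181, 180, 154, 121, 99, 97, 114, 142, 170, 187, 195, 203, 204, 201, 198, 194, 185, 176, 174, 184]
[191, 192, 187, 181, 176, 180, 178, 145, 100, 69, 69, 92, 120, 147, 173, 186, 187, 174, 155, 150, 167, 179, 169, 154, 164]
[176, 157, 141, 150, 175, 190, 187, 178, 181, 183, 157, 114, 83, 83, 104, 132, 158, 177, 181, 179, 176, 168, 162, 166, 179]
[190, 180, 173, 175, 187, 197, 196, 188, 176, 165, 145, 113, 89, 81, 88, 104, 128, 151, 172, 182, 187, 183, 179, 187, 197]
scene ptr 5.62 6.48 idx 7.83 end 9.73
[129, 128, 125, 120, 111, 97, 78, 58, 43, 33, 29, 31, 40, 56, 77, 98, 114, 122, 126, 129, 131, 132, 131, 128, 125]
[123, 124, 122, 117, 107, 94, 82, 69, 55, 41, 30, 25, 27, 39, 58, 79, 97, 109, 115, 118, 119, 119, 115, 106, 96]
[89, 92, 98, 104, 105, 102, 97, 91, 82, 71, 58, 46, 39, 40, 49, 65, 84, 97, 101, 99, 96, 97, 100, 103, 105]
[126, 126, 123, 118, 110, 99, 87, 78, 71, 67, 62, 54, 46, 39, 35, 35, 41, 53, 68, 83, 97, 108, 115, 119, 119]
```

>>> send_rows --moves '[[[0.0002, -0.0012, 0, 0, 0, 0, -0.7], [0.0002, -0.0011, 0, 0, 0, 0, -0.7], [0, 0, 0, 0, 0, 0, -0.7], [0, 0, 0, 0, 0, 0, -0.7]]]'

```text
clock: 24.95
eef_pos: [590.0, 13.5, 29.3]
tcp_rot: [-3.14, -0.702, 1.722]
contact_force: [-1.0, 7.2, 4.0]
opening: 0.315
grasp_force: 49.3
```

```bash
python3 m.py
```

```text
24.95 [590.03226248  13.50929576  29.25670736] [-1.01591978  7.17377665  3.98864533] axial -7.244856793571756 along 76.22267291009987
top ptr 7.1 6.82 idx 8.65 end 8.72
[194, 187, 174, 163, 167, 185, 200, 202, 189, 164, 138, 118, 113, 128, 158, 190, 208, 206, 201, 198, 194, 185, 176, 174, 184]
[190, 190, 183, 173, 171, 180, 187, 176, 155, 125, 95, 80, 86, 107, 138, 166, 184, 179, 158, 154, 170, 185, 179, 168, 174]
[177, 157, 141, 150, 175, 191, 186, 177, 181, 186, 169, 136, 107, 98, 108, 132, 158, 179, 184, 185, 188, 186, 178, 173, 178]
[189, 180, 173, 176, 187, 197, 197, 189, 177, 165, 144, 112, 87, 80, 88, 105, 129, 152, 172, 182, 187, 183, 179, 186, 197]
scene ptr 7.99 8.57 idx 7.95 end 9.65
[128, 126, 125, 124, 123, 120, 113, 102, 87, 70, 51, 35, 24, 23, 34, 53, 76, 97, 115, 127, 133, 134, 132, 128, 125]
[122, 122, 121, 117, 112, 108, 105, 103, 96, 83, 64, 44, 28, 20, 24, 40, 64, 88, 105, 115, 119, 120, 115, 106, 95]
[86, 90, 97, 102, 104, 102, 99, 94, 87, 76, 62, 48, 39, 39, 48, 65, 84, 97, 102, 100, 97, 97, 100, 103, 106]
[126, 126, 124, 119, 110, 99, 87, 77, 71, 66, 61, 53, 45, 38, 34, 35, 41, 53, 68, 84, 97, 108, 115, 118, 119]
```

>>> send_rows --moves '[[[0.0001, -0.0007, 0, 0, 0, 0, -0.7], [0, 0, 0, 0, 0, 0, -0.7], [0, 0, 0, 0, 0, 0, -0.7], [0, 0, 0, 0, 0, 0, -0.7]]]'

```text
clock: 25.75
eef_pos: [590.1, 12.9, 29.3]
tcp_rot: [-3.14, -0.702, 1.722]
contact_force: [-0.5, 7.6, 3.3]
opening: 0.312
grasp_force: 49.3
```

```bash
python3 m.py
```

```text
25.75 [590.13297079  12.86690123  29.25945913] [-0.52692903  7.560679    3.28743805] axial -7.553038735900431 along 76.87291043249354
top ptr 8.18 7.73 idx 8.64 end 8.72
[194, 187, 174, 162, 166, 184, 201, 204, 196, 183, 165, 135, 107, 98, 118, 153, 184, 198, 204, 201, 194, 185, 176, 174, 184]
[190, 189, 182, 173, 171, 180, 187, 179, 162, 143, 131, 128, 124, 121, 134, 162, 185, 179, 158, 153, 170, 185, 179, 168, 173]
[177, 157, 141, 150, 175, 191, 186, 177, 181, 186, 168, 135, 105, 96, 108, 131, 157, 177, 183, 184, 188, 186, 179, 174, 179]
[189, 180, 173, 176, 187, 197, 196, 189, 177, 165, 144, 111, 86, 79, 87, 105, 128, 151, 172, 182, 187, 184, 179, 187, 198]
scene ptr 8.86 9.13 idx 8.01 end 9.68
[128, 126, 124, 123, 123, 120, 114, 104, 90, 74, 57, 42, 30, 23, 23, 32, 49, 72, 95, 116, 129, 134, 132, 129, 125]
[122, 122, 120, 116, 111, 107, 105, 102, 96, 84, 67, 51, 38, 29, 28, 33, 46, 63, 82, 101, 116, 122, 119, 108, 96]
[85, 89, 96, 102, 104, 103, 100, 95, 87, 76, 63, 52, 45, 45, 51, 63, 76, 86, 90, 91, 92, 95, 100, 104, 106]
[126, 126, 124, 118, 110, 99, 87, 78, 72, 67, 62, 54, 45, 38, 34, 35, 41, 53, 68, 84, 98, 108, 115, 118, 119]
```

Pointer and index agree (top 8.2 vs 8.5, scene 8.9 vs 8.6 mm). Hold, then ease back.

>>> send_rows --moves '[[[0, 0, 0, 0, 0, 0, -0.7], [0, 0, 0, 0, 0, 0, -0.7], [0, 0, 0, 0, 0, 0, -0.7], [0, 0, 0, 0, 0, 0, -0.7], [0, 0, 0, 0, 0, 0, -0.7], [0, 0, 0, 0, 0, 0, -0.7], [0, 0, 0, 0, 0, 0, -0.7], [0, 0, 0, 0, 0, 0, -0.7], [0, 0, 0, 0, 0, 0, -0.7], [0, 0, 0, 0, 0, 0, -0.7]]]'

```text
clock: 27.15
eef_pos: [590.2, 12.8, 29.3]
tcp_rot: [-3.14, -0.702, 1.722]
contact_force: [-1.0, 8.2, 3.2]
opening: 0.311
grasp_force: 49.3
```

>>> send_rows --moves '[[[0, 0, 0, 0, 0, 0, -0.7], [0, 0, 0, 0, 0, 0, -0.7], [0, 0, 0, 0, 0, 0, -0.7], [0, 0, 0, 0, 0, 0, -0.7], [0, 0, 0, 0, 0, 0, -0.7], [0, 0, 0, 0, 0, 0, -0.7], [0, 0, 0, 0, 0, 0, -0.7], [0, 0, 0, 0, 0, 0, -0.7], [0, 0, 0, 0, 0, 0, -0.7], [0, 0, 0, 0, 0, 0, -0.7]]]'

```text
clock: 28.15
eef_pos: [590.1, 12.9, 29.3]
tcp_rot: [-3.14, -0.702, 1.722]
contact_force: [-0.5, 6.2, 2.9]
opening: 0.307
grasp_force: 49.3
```

>>> send_rows --moves '[[[0, 0, 0, 0, 0, 0, -0.7], [0, 0, 0, 0, 0, 0, -0.7], [0, 0, 0, 0, 0, 0, -0.7], [0, 0, 0, 0, 0, 0, -0.7], [0, 0, 0, 0, 0, 0, -0.7]]]'

```text
clock: 28.65
eef_pos: [590.2, 12.8, 29.3]
tcp_rot: [-3.14, -0.702, 1.722]
contact_force: [0.4, 7.2, 2.2]
opening: 0.309
grasp_force: 49.3
```

```bash
python3 m.py | grep -E "ptr|along"
```

```text
28.65 [590.15167062  12.84913149  29.2522994 ] [0.37636963 7.20345255 2.18558884] axial -7.062819160391874 along 76.89331310482297
top ptr 8.18 7.72 idx 8.62 end 8.74
scene ptr 8.86 9.13 idx 8.03 end 9.76
```

>>> send_rows --moves '[[[-0.0003, 0.002, 0, 0, 0, 0, -0.7], [-0.0003, 0.002, 0, 0, 0, 0, -0.7], [-0.0003, 0.002, 0, 0, 0, 0, -0.7], [-0.0003, 0.002, 0, 0, 0, 0, -0.7], [-0.0003, 0.002, 0, 0, 0, 0, -0.7], [-0.0003, 0.002, 0, 0, 0, 0, -0.7], [-0.0003, 0.002, 0, 0, 0, 0, -0.7], [-0.0003, 0.002, 0, 0, 0, 0, -0.7], [-0.0003, 0.002, 0, 0, 0, 0, -0.7], [-0.0003, 0.002, 0, 0, 0, 0, -0.7]]]'

```text
clock: 30.05
eef_pos: [587.3, 32.4, 29.3]
tcp_rot: [-3.14, -0.701, 1.723]
contact_force: [-0.9, 4.3, 5.8]
opening: 0.314
grasp_force: 49.5
```

>>> send_rows --moves '[[[-0.0003, 0.002, 0, 0, 0, 0, -0.7], [-0.0003, 0.002, 0, 0, 0, 0, -0.7], [-0.0003, 0.002, 0, 0, 0, 0, -0.7], [-0.0003, 0.002, 0, 0, 0, 0, -0.7], [-0.0003, 0.0015, 0, 0, 0, 0, -0.7], [-0.0002, 0.001, 0, 0, 0, 0, -0.7], [-0.0002, 0.001, 0, 0, 0, 0, -0.7], [0, 0, 0, 0, 0, 0, -0.7], [0, 0, 0, 0, 0, 0, -0.7]]]'

```text
clock: 30.95
eef_pos: [585.6, 43.3, 29.4]
tcp_rot: [-3.141, -0.7, 1.723]
contact_force: [-1.9, 0.8, 6.7]
opening: 0.311
grasp_force: 50.2
```

```bash
sed -i 's/cen(P\[0\],-30,20)/cen(P[0],-30,20),(P[0].argmin()-39.5)/' m.py; python3 m.py | grep -E "ptr|along"
```

```text
30.95 [585.62658858  43.31715859  29.44529989] [-1.94373937  0.84109833  6.7335397 ] axial -1.1264367702164444 along 46.091467724554484
top ptr -22.3 -22.5 -22.33 idx 8.34 end 8.48
scene ptr -22.34 -22.5 -20.92 idx 7.45 end 9.7
```

>>> send_rows --moves '[[[-0.0001, 0.0007, 0, 0, 0, 0, -0.7], [-0.0001, 0.0007, 0, 0, 0, 0, -0.7], [-0.0001, 0.0006, 0, 0, 0, 0, -0.7], [0, 0, 0, 0, 0, 0, -0.7], [0, 0, 0, 0, 0, 0, -0.7]]]'

```text
clock: 31.85
eef_pos: [586.0, 44.0, 29.5]
tcp_rot: [3.14, -0.698, 1.724]
contact_force: [-2.6, -7.5, 9.7]
opening: 0.312
grasp_force: 50.8
```

```bash
python3 m.py | grep -E "ptr|along"
```

```text
31.85 [585.95284696  43.95111114  29.53093486] [-2.56917471 -7.51659264  9.70801884] axial 7.039430303846462 along 45.514394019673524
top ptr -22.56 -22.5 -23.57 idx 8.26 end 8.38
scene ptr -22.51 -22.5 -21.04 idx 7.79 end 9.52
```

>>> send_rows --moves '[[[0.0001, -0.0008, 0, 0, 0, 0, -0.7], [0, 0, 0, 0, 0, 0, -0.6], [0, 0, 0, 0, 0, 0, -0.3], [0, 0, 0, 0, 0, 0, 0.2], [0, 0, 0, 0, 0, 0, 1], [0, 0, 0, 0, 0, 0, 1], [0, 0, 0, 0, 0, 0, 1], [0.001, -0.0064, 0.0077, 0, 0, 0, 1], [0.003, -0.0192, 0.023, 0, 0, 0, 1], [0.003, -0.0192, 0.023, 0, 0, 0, 1]]]'

```text
clock: 33.25
eef_pos: [592.4, -0.5, 83.7]
tcp_rot: [-3.14, -0.7, 1.722]
contact_force: [-0.4, 0.5, 0.0]
opening: 0.996
grasp_force: 0.0
```

>>> send_rows --moves '[[[0.004, -0.0256, 0.03, 0, 0, 0, 1], [0.004, -0.0256, 0.03, 0, 0, 0, 1], [0, 0, 0, 0, 0, 0, 1], [0, 0, 0, 0, 0, 0, 1], [0, 0, 0, 0, 0, 0, 1]]]'

```text
clock: 33.75
eef_pos: [599.9, -50.6, 142.3]
tcp_rot: [-3.139, -0.701, 1.722]
contact_force: [0.3, 0.2, -0.3]
opening: 1.003
grasp_force: 0.0
```

```bash
python3 m.py | grep -E "ptr|along"; python3 - <<'E'
from h import *
# compare everything against the first pictures: only gauge/pin/arm areas should differ
for n in("top","scene"):
    a=cv2.imread(f"pics/{n}0.png"); f=grab_frame(n)["img"][:,:,::-1]
    d=cv2.absdiff(cv2.GaussianBlur(a,(3,3),0),cv2.GaussianBlur(np.ascontiguousarray(f),(3,3),0)).max(2)>40
    F=grab_frame(n)
    for nm,P in(("jar",(392,250,45)),("dish",(364,95,10)),("rack",(790,43,50))):
        u,v=proj(F,[P])[0].astype(int); print(n,nm,(u,v),int(d[v-22:v+22,u-22:u+22].sum()))
E
```

```text
33.75 [599.92399719 -50.6058998  142.28635914] [ 0.28508803  0.1902601  -0.29893868] axial -0.14477433637817957 along 141.09641819648067
top ptr -22.55 -22.5 -23.52 idx 8.15 end 8.36
scene ptr -22.44 -22.5 -21.06 idx 7.73 end 9.59
top jar (np.int64(187), np.int64(276)) 0
top dish (np.int64(254), np.int64(286)) 472
top rack (np.int64(275), np.int64(112)) 0
scene jar (np.int64(353), np.int64(135)) 0
scene dish (np.int64(306), np.int64(162)) 1319
scene rack (np.int64(416), np.int64(241)) 0
```

```bash
python3 -c "
from rig import *
print(sign_off())"
```

```text
the job is handed in; nothing more can be done
None
```

The job is handed in at 33.8 s: gauge on the lug, pin fully home, pointer held within about half a millimetre of the index for over two seconds, grip eased back and everything left coupled. The jar and rack matched the first pictures; the dish area differed, probably arm or shadow, and I did not confirm it.

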